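# Weigh a grain cell, load it in the analyser and select the channel

## Robot

A 6-joint arm with a two-finger parallel gripper is mounted at the origin on the work surface. World frame = base frame: x ahead of the robot, y to its left, z up, the work surface at z = 0. Lengths are in m, angles in degrees, forces in N, time in s.
With the tool pointing down it reaches from about 0.325 to 0.9 m from the base axis. Payload 6.1 kg.
Tool frame: the origin (TCP) lies at the very end of the fingers, on their centre line; the grasp point (between the pads) lies 19 mm behind it (env.grip_point_offset is the distance from the TCP to the grasp point, in m); z points along the fingers, y is the line along which they close (so a half turn about z gives the same grasp; the last joint's range is limited). The gripper opens to 87 mm and grips with 3 to 60 N. Pads are 19 mm wide; open, the fingers measure 117 mm over their backs; the gripper's body (75 mm by 190 mm) begins 51 mm behind the grasp point.
Start: joints at [70.067, 12.628, 87.462, -0, 79.91, -7.225], TCP at [0.137, 0.61, 0.223] pointing down, gripper open.
Joint ranges: [-170.65, 170.65], [-52.31, 119.04], [5.05, 147.46], [-71.25, 251.25], [11.57, 151.72], [-153.62, 153.62]. Speed limits (degrees/s): [147.25, 147.25, 172.46, 180, 180, 180].

## Interface

Orientations are given as a 3x3 rotation matrix whose columns are the frame's x, y, z axes.
In Python, from cell import readout, optics, env gives the robot as it stands.
- The arm moves only by the shell command python3 -m inch 'ROWS'. ROWS is JSON, a list of rows, each a list of 3 entries, a list of its own where there are three numbers: the opening, from -1 (shut) to 1 (fully open), then the shift along the tool's x, y, z in mm, then the turn, a rotation vector about the tool's x, y, z in rad. In form: [[grip, [tx, ty, tz], [wx, wy, wz]], ...]. A call has 1 to 10 rows; each row shifts and turns the commanded pose from where the row before left it, along the tool's axes as they then stand; what a row does not reach is not made up. A row lasts 1/8 s, in which the tool goes at most 62.5 mm and 10.7 degrees, less where a joint would pass 70% of its speed; a pose out of reach is approached as far as the arm can. A call with a gripper value outside its range is refused whole. The fingers move at their own pace and stop on an object; the grip force is fixed at half the most. Time passes only in rows, so rows that do not move let the fingers close. It gives the time, the measured TCP pose, the force, the opening and the grip force at its end, in the units of the state.
- readout.read_state(): the state, without advancing time (a new reading comes with each control period).
- optics.get_image(name): name is "scene" or "top" or "wrist"; returns the picture (420x560x3 uint8, red, green, blue); there is no depth.
- optics.camera_params(name): a dict with "fovy" (degrees; the focal length in pixels is half the picture's height over the tangent of half this angle, whatever the lens; pixels are square), "cx", "cy" (the principal point, pixels), "R" (3x3) and "t" (3): a world point X has camera coordinates R X + t; the wrist camera has in their place "tool_from_camera" (4x4, takes a point from camera to tool coordinates, whose origin is the TCP and whose axes are the flange's). Camera axes: x right, y down, z forward; pixel columns grow to the right and rows downward; lengths in m; the calibration is good to about 2 mm. A picture is of the moment at which its call begins: read the wrist's pose just before it. camera_params takes no time and is no camera call.
- env.hand_in(): hands the job in; it is judged then, once.
The state is a dict: "time_s": time; "qpos": joint angles; "dq": joint speeds; "tau": joint torques, N m; "tool_pos": TCP position; "tool_rot": TCP orientation; "wrist_force": force on the tool from outside, world axes, zero at the start; "moment": the same for the moment, N m; "opening": opening from 0.0 (shut) to 1.0 (fully open); "gripper_force": force on a finger pad.
Only numpy, scipy, OpenCV 4.12 (cv2) and the standard library are available. Lean on these libraries where they do the work, as an engineer would, in place of code of your own. Each camera call takes 0.05 s, during which the arm holds its last target. There are 200 camera calls.

## Task

Take the thick, filled grain cell out of the rack, stand it upright on the balance pan and let go so that the reading settles for a second or two. Then take it again by its broad faces, the only grip that the pocket leaves room for, stand it gently, without dropping it, down in the pocket of the analyser's open drawer, push the drawer fully home, and only then turn the selector knob on the analyser until its pointer clicks in at the four-dot mark. Leave the thin cells in the rack and everything else on the bench where it is.

Things in the scene. Friction and masses are not known exactly. Their poses are not given: they have to be found in the camera images.
- cell: The thick grain cell: closed dark box, 60 mm long (x) x 26 thick (y) x 62 tall (z), 0.1 to 0.2 kg, a small seed window low in each broad face, no handle. Origin: centre of its underside. Starts upright in one of the rack's slots, length along the slot; there only its narrow ends (60 mm apart, open for their full height) can be gripped, as the plates shut in the broad faces.
- thin_cell_a: One of two thin cells, not wanted: the same 60 x 62 mm box but only 14 mm thick (y); origin at the centre of its underside. Stands in another slot of the rack and stays there.
- thin_cell_b: The other thin cell, 60 x 14 x 62 mm, like thin_cell_a. Stands in the third slot.
- rack: Fixed rack: white base 64 (x) x 110 (y) x 8 mm, origin at the centre of its underside; four clear upright plates 4 mm thick (y), 42 mm long (x), tops at z = 64 mm, form three slots 30 mm wide at y = -34, 0, +34 mm. Cells stand on the base (z = 8 mm), length along x, tops at 70 mm; their ends reach 9 mm past the plates both ways.
- balance: Fixed bench balance, 200 mm (x) x 190 mm (y), case top 46 mm high; origin at the centre of its footprint, its display towards its -x.
- pan (a point): Centre of the upper face of the balance's round flat steel pan (diameter 120 mm, fixed height 62 mm above the bench); the axes are those of the balance.
- case_front (a point): Middle of the lower front edge of the grain analyser's cream case, at bench level; x points straight into the case, y to its left, z up. Case 250 mm wide; its front deck is 118 mm high and runs 160 mm back to a rear housing 193 mm high. The drawer comes out of the front face along -x.
- drawer (a joint): How far the analyser's drawer is pulled out, in m: 0 is fully home, 0.125 its stop. It slides with about 1.5 N of friction plus light damping (4 N per m/s), stays where it is left, and starts 0.112 to 0.125 out. When shut its 12 mm thick front panel lies against the case front.
- pocket (a point): Centre of the drawer's cell pocket floor; moves with the drawer, axes as case_front, 20 mm above the bench. Takes the cell upright, length along x: 65 mm between two end blocks (68 mm tall, so a seated cell's ends are out of reach), 30 mm between ribs 6 mm high, 4 mm thick. Beyond the ribs is free floor for fingers to 56 mm either side; the drawer's side rails there are 12 mm high.
- drawer_pull (a point): Middle of the outer (-x) face of the grey pull on the drawer front, 81 mm above the bench; axes as case_front, moves with the drawer. The pull is 70 mm wide (y), 22 mm high (70 to 92 mm above the bench), and stands 20 mm out of the panel; with the drawer home its face is 31 mm in front of the case. Push it along +x to shut the drawer.
- selector (a joint): Selector knob angle, rad, growing clockwise seen from above. Six spring-detented positions at 0, 0.524, 1.047, 1.571, 2.094, 2.618, marked by one to six black dots on the plate; the four-dot mark is 1.571. Starts in the one-, two- or three-dot detent (rarely balanced between two). Passing a detent takes about 0.15 N m; let go, it springs into the nearest mark.
- selector_grip (a point): On the selector's vertical axis, 138 mm above the bench, at mid-height of its bar; turns with it. x: along the bar to its white pointer end; z up. Round skirt 48 mm across, top 8 mm above the deck; on it a bar 46 mm long (x), 12 mm thick (y), up to 31 mm above the deck: grip across the thickness from above. At angle 0 the pointer is 75 degrees counter-clockwise of case_front's x.
- petri_a: Bystander: small lidded Petri dish, diameter 60 mm, 15 mm high; origin at the centre of its underside.
- petri_b: Bystander: a like Petri dish that lies on top of petri_a.
- weigh_boat: Bystander: small cream weighing boat about 64 x 58 x 17 mm, between drawer and balance.
- forceps: Bystander: steel forceps 125 mm long, lying flat, 8 mm high.
- seed_jar: Bystander: amber seed jar, diameter 64 mm, 95 mm high.
- seed_brush: Bystander: brush 160 mm long, lying flat.

How it is judged (in metres and radians):
On the way, in this order (a step that is already met when the one before it is completed fails the run):
1. the thick cell stands upright on the balance pan, within 45 mm of its centre, let go and still for 0.8 s (horizontal distance between cell and pan below 0.045 m and z of cell in the frame of pan between -0.004 and 0.004 m and angle between cell's own z axis and vertical below 0.08 rad and contact force between the fingers and cell below 0.05 N and linear speed of cell below 0.02 m/s), for 0.8 s.
2. the cell stands released in the pocket of the drawer (x of cell in the frame of pocket between -0.005 and 0.005 m and y of cell in the frame of pocket between -0.005 and 0.005 m and z of cell in the frame of pocket between -0.003 and 0.003 m and angle between the x axis of cell and the x axis of pocket, either way round below 0.12 rad and angle between cell's own z axis and vertical below 0.06 rad and contact force between the fingers and cell below 0.05 N and linear speed of cell below 0.02 m/s), for 0.2 s.
3. the drawer is home with the cell in it (x of cell in the frame of pocket between -0.005 and 0.005 m and y of cell in the frame of pocket between -0.005 and 0.005 m and z of cell in the frame of pocket between -0.003 and 0.003 m and angle between the x axis of cell and the x axis of pocket, either way round below 0.12 rad and angle between cell's own z axis and vertical below 0.06 rad and value of joint drawer below 0.003 m), for 0.2 s.
4. the selector rests in the four-dot detent (value of joint selector between 1.4708 and 1.6708 rad and velocity of joint selector between -0.1 and 0.1 rad/s), for 0.3 s.
At the end, for the whole second after the job is handed in: The thick cell stands released in the drawer's pocket (within 5 mm of its middle each way, underside within 3 mm of its floor, upright within 0.06 rad, its length along the drawer within 0.12 rad), the drawer is shut to within 3 mm, and the selector rests within 0.1 rad of the four-dot mark (1.571) (all of step 3 and all of step 4 and contact force between the fingers and cell below 0.05 N and linear speed of cell below 0.02 m/s); the robot touches nothing.
It fails at once if the cell falls, is dropped or thrown (faster than 0.4 m/s out of the fingers) (contact force between the fingers and cell below 0.05 N and linear speed of cell above 0.4 m/s).
It fails at once if a thin cell is moved more than 30 mm (distance of any of thin_cell_a, thin_cell_b from where it was at the start of the episode above 0.03 m).
It fails at once if another thing on the bench (Petri dishes, boat, forceps, jar, brush) is moved more than 30 mm (distance of any of petri_a, petri_b, weigh_boat, forceps, seed_jar, seed_brush from where it was at the start of the episode above 0.03 m).
It also fails if it takes over 72 s, if anything falls off the work surface, if the arm or the gripper's body presses on something with over 40 N, if the wrist force passes 120 N, or if a joint passes its speed limit or range.

## Working session

There is one attempt and no reset: what is moved stays moved. The work goes in short steps, Python scripts to look and compute and a shell command to move; the robot and the scene stay as the last step left them, time stands still between calls to the robot, and variables do not carry over. Pictures are saved under pics/ and viewed, at most 10 in all, crops included, and the job is handed in when it is done.

```bash
mkdir -p pics; ls; cat > h.py <<'E'
import numpy as np, cv2
from cell import readout, optics, env
np.set_printoptions(precision=4,suppress=True)
def cam(n,st=None):
    p=optics.camera_params(n); f=210/np.tan(np.radians(p['fovy'])/2)
    if n=='wrist':
        T=np.array(p['tool_from_camera']); R=np.array(st['tool_rot']); 
        Rc=R@T[:3,:3]; c=R@T[:3,3]+np.array(st['tool_pos'])
    else:
        Rc=np.array(p['R']).T; c=-Rc@np.array(p['t'])
    return f,p['cx'],p['cy'],Rc,c
def ray(C,u,v):
    f,cx,cy,Rc,c=C; d=Rc@np.array([(u-cx)/f,(v-cy)/f,1]); return c,d/np.linalg.norm(d)
def atz(C,u,v,z):
    c,d=ray(C,u,v); return c+d*(z-c[2])/d[2]
def tri(rs):
    A=sum(np.eye(3)-np.outer(d,d) for c,d in rs); b=sum((np.eye(3)-np.outer(d,d))@c for c,d in rs)
    X=np.linalg.solve(A,b); return X,[np.linalg.norm((np.eye(3)-np.outer(d,d))@(X-c)) for c,d in rs]
def proj(C,X):
    f,cx,cy,Rc,c=C; q=Rc.T@(np.array(X)-c); return np.array([cx+f*q[0]/q[2],cy+f*q[1]/q[2]])
def save(img,name,s=1.4,box=None):
    im=img[:,:,::-1]
    if box: u0,v0,u1,v1=box; im=im[v0:v1,u0:u1]
    cv2.imwrite('pics/'+name,cv2.resize(im,None,fx=s,fy=s,interpolation=cv2.INTER_CUBIC))
E
python3 - <<'E'
from h import *
for n in('scene','top'):
    im=optics.get_image(n); np.save(n+'.npy',im); save(im,n+'.png'); C=cam(n); print(n,C[0],C[1],C[2],C[4],C[3][:,2])
print(optics.camera_params('scene').keys(), optics.camera_params('wrist'))
print(readout.read_state())
E
```

```text
pics
scene 391.5752518099238 280.37459787737146 203.2732381398846 [0.9988 0.7605 0.706 ] [-0.4507 -0.6944 -0.561 ]
top 546.7897442649992 275.7813257089566 212.94789583290336 [ 0.4354 -0.0012  1.9741] [ 0.0505 -0.0013 -0.9987]
dict_keys(['fovy', 'cx', 'cy', 'R', 't']) {'fovy': 66.39592645582714, 'cx': 275.36405798514414, 'cy': 206.6421564099161, 'tool_from_camera': array([[-0.0001, -0.9523, -0.3051,  0.0853],
       [ 1.    , -0.    , -0.0002, -0.0001],
       [ 0.0002, -0.3051,  0.9523, -0.1621],
       [ 0.    ,  0.    ,  0.    ,  1.    ]])}
{'time_s': 0.1, 'qpos': array([70.068 , 12.6714, 87.5194, -0.0006, 79.9107, -7.2249]), 'dq': array([-0.0444, -0.0023, -0.148 ,  0.0641, -0.026 ,  0.0446]), 'tau': array([  0.0018, -49.595 , -38.8521,   0.0702,   0.0515,  -0.0001]), 'tool_pos': array([0.1373, 0.6092, 0.2215]), 'tool_rot': array([[-0.9755,  0.22  , -0.0006],
       [ 0.22  ,  0.9755, -0.0017],
       [ 0.0002, -0.0018, -1.    ]]), 'wrist_force': array([-0.3292,  0.0198, -0.1283]), 'moment': array([-0.0045, -0.0397,  0.0115]), 'gripper_force': 0.0, 'opening': 0.9967167051648635}
```

View pics/scene.png

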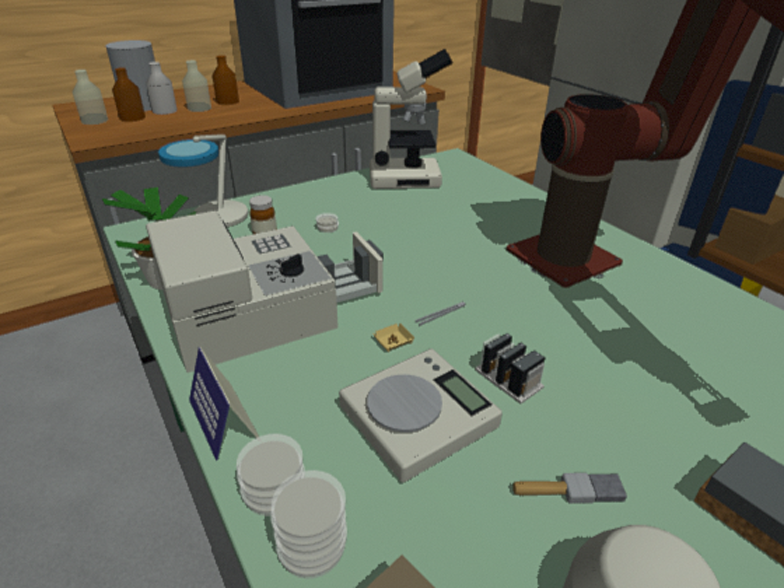

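View pics/top.png

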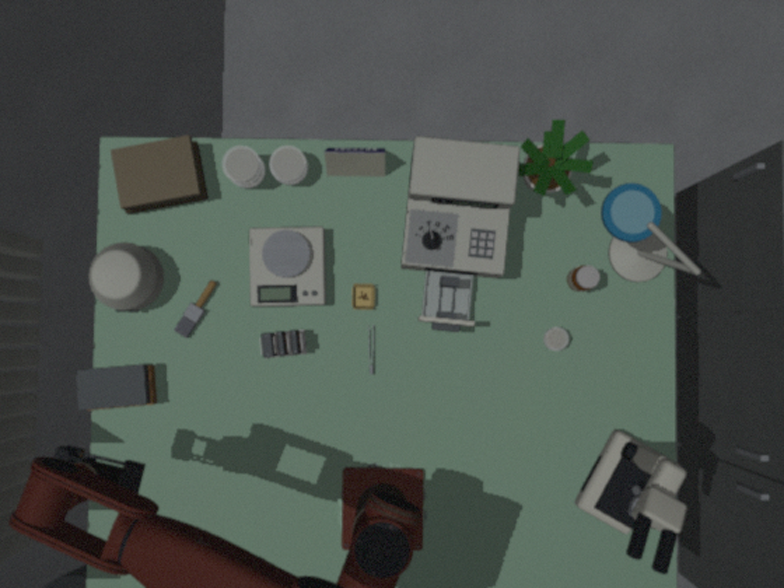

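The scene view shows the rack at (510,365) with the thick cell nearest the camera, at its +y end. The balance is at (420,410) and the analyser at (290,275), with its drawer out at (360,270). The top view puts the rack at (283,343), pan at (287,254), drawer at (448,298) and knob at (431,240). I'll enlarge these areas.

```bash
python3 - <<'E'
from h import *
t=np.load('top.npy');s=np.load('scene.npy')
def crop(im,u0,v0,w,h,W,H): 
    return cv2.resize(im[v0:v0+h,u0:u0+w],(W,H),interpolation=cv2.INTER_CUBIC)
a=crop(t,180,228,50,36,400,288); b=crop(s,330,230,70,50,400,280)
c=crop(t,280,145,80,96,260,312); 
top=np.hstack([crop(t,180,228,50,37,400,296),crop(s,332,232,66,49,400,296)])
bot=np.hstack([crop(t,280,140,80,96,250,300),crop(s,165,150,120,76,475,300),np.zeros((300,75,3),np.uint8)])
save(np.vstack([top,bot]),'c1.png',1)
C=cam('top')
for n,u,v,z in [('rack',283,343,.07),('pan',287,254,.062),('drawer',448,298,.07),('knob',431,240,.149)]: print(n,atz(C,u/1.4,v/1.4,z))
E
```

```text
rack [0.4165 0.2505 0.07  ]
pan [0.6393 0.2463 0.062 ]
drawer [ 0.5342 -0.158   0.07  ]
knob [ 0.6687 -0.1093  0.149 ]
```

View pics/c1.png

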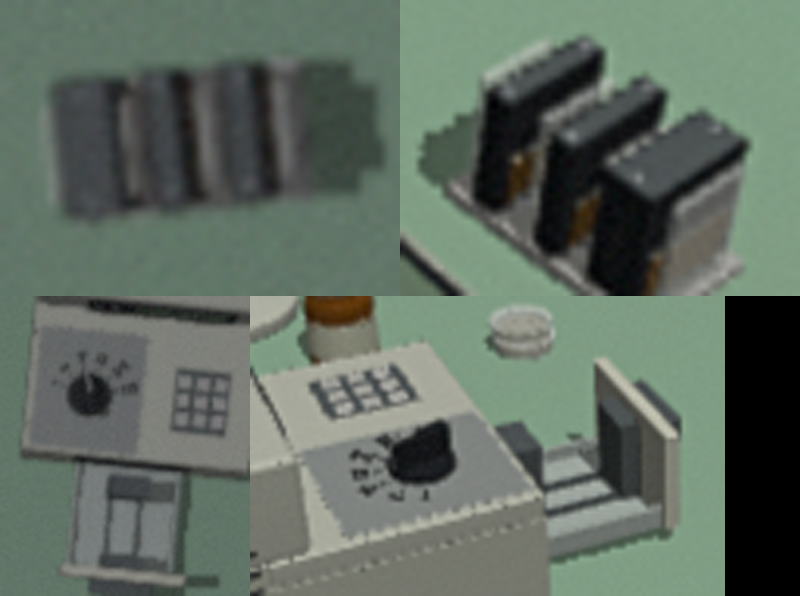

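In the c1.png crop the thick cell is the leftmost one (+y slot). Its top face is centred near (92,147) in the top crop, and its corners in the scene crop are about (605,172), (695,112), (745,142) and (668,190). The knob pointer looks to be near the three-dot mark. Next I triangulate roughly and plan a move over the rack.

```bash
cat >> h.py <<'E'
from scipy.spatial.transform import Rotation as Ro
def pose(ang):  # tool down, tool y at world angle ang (deg)
    a=np.radians(ang); y=np.array([np.cos(a),np.sin(a),0]); z=np.array([0,0,-1.]); return np.c_[np.cross(y,z),y,z]
def plan(p,ang,n,g):
    st=readout.read_state(); P=np.array(st['tool_pos']); R=np.array(st['tool_rot'])
    w=Ro.from_matrix(R.T@pose(ang)).as_rotvec()/n; d=(np.array(p)-P)*1000/n; out=[]
    for i in range(n):
        out.append('[%s,[%s],[%s]]'%(g,','.join('%.1f'%k for k in R.T@d),','.join('%.3f'%k for k in w)))
        R=R@Ro.from_rotvec(w).as_matrix()
    print('t',st['time_s'],'P',P,'op',st['opening'],'F',np.array(st['wrist_force']),'\n['+','.join(out)+']')
E
python3 - <<'E'
from h import *
C=cam('top');S=cam('scene')
rt=ray(C,191.5-.5,246.4-.5); 
us=np.mean([605,695,745,668])-400; vs=np.mean([172,112,142,190])
rs=ray(S,332+us/6.06-.5,232+vs/6.04-.5)
print(tri([rt,rs]))
plan([.42,.25,.22],0,9,1)
E
```

```text
(array([0.412 , 0.29  , 0.0703]), [np.float64(0.0011516302004776836), np.float64(0.0011516302004776686)])
t 0.1 P [0.1373 0.6092 0.2215] op 0.9967167051648635 F [-0.3292  0.0198 -0.1283] 
[[1,[-39.4,-32.0,0.2],[-0.000,0.000,0.150]],[1,[-43.8,-25.8,0.2],[-0.000,0.000,0.150]],[1,[-47.1,-18.9,0.2],[-0.000,0.000,0.150]],[1,[-49.4,-11.7,0.2],[-0.000,0.000,0.150]],[1,[-50.6,-4.2,0.2],[-0.000,0.000,0.150]],[1,[-50.7,3.4,0.2],[-0.000,0.000,0.150]],[1,[-49.6,10.9,0.2],[-0.000,0.000,0.150]],[1,[-47.4,18.2,0.2],[-0.000,0.000,0.150]],[1,[-44.1,25.1,0.2],[-0.000,0.000,0.150]]]
```

```bash
python3 -m inch '[[1,[-39,-32,0],[0,0,0.15]],[1,[-44,-26,0],[0,0,0.15]],[1,[-47,-19,0],[0,0,0.15]],[1,[-49,-12,0],[0,0,0.15]],[1,[-51,-4,0],[0,0,0.15]],[1,[-51,3,0],[0,0,0.15]],[1,[-50,11,0],[0,0,0.15]],[1,[-47,18,0],[0,0,0.15]],[1,[-44,25,0],[0,0,0.15]],[1,[0,0,0],[0,0,0]]]'
python3 - <<'E'
from h import *
st=readout.read_state(); im=optics.get_image('wrist'); np.save('w1.npy',im); np.save('w1s.npy',[st],allow_pickle=True)
print(st['tool_pos'],st['tool_rot']); W=cam('wrist',st); print(proj(W,[.412,.29,.07]))
save(im,'w1.png',1.4)
E
```

```text
time_s: 1.35
tool_pos: [0.4206, 0.2471, 0.2222]
tool_rot: [[0.007, 1.0, -0.0], [1.0, -0.007, -0.001], [-0.001, -0.0, -1.0]]
wrist_force: [-0.3, -0.1, 0.4]
opening: 1.001
gripper_force: 0.0
[0.4206 0.2471 0.2222] [[ 0.0067  1.     -0.0002]
 [ 1.     -0.0067 -0.0008]
 [-0.0008 -0.0002 -1.    ]]
[267.1581 148.7036]
```

View pics/w1.png

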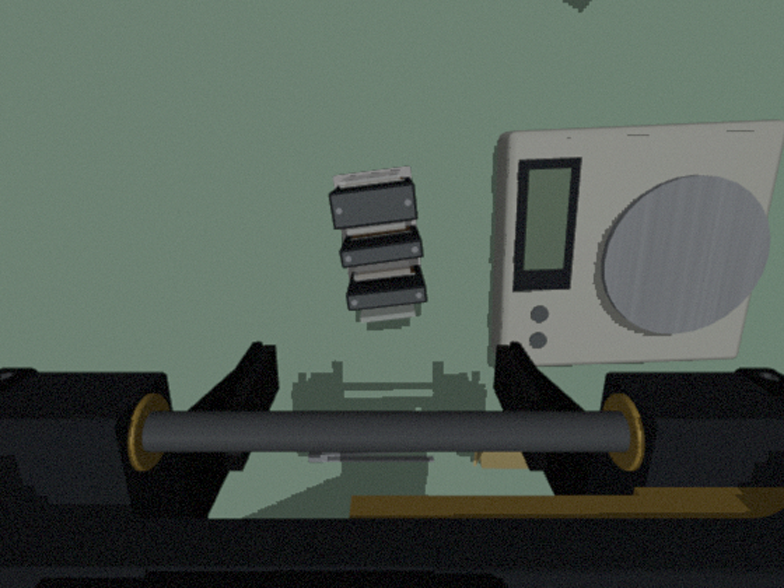

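The wrist view shows the thick cell's top with corners (331,190), (413,180), (416,219), (334,229) at x1.4. The pan ellipse is centred near (687,254).

```bash
python3 - <<'E'
from h import *
st=np.load('w1s.npy',allow_pickle=True)[0]; W=cam('wrist',st)
q=[(331,190),(413,180),(416,219),(334,229)]
X=np.array([atz(W,u/1.4-.15,v/1.4-.15,.07) for u,v in q]); print(X, X.mean(0))
print('len',np.linalg.norm(X[1]-X[0]),'thk',np.linalg.norm(X[3]-X[0]),'yaw',np.degrees(np.arctan2(*(X[1]-X[0]+X[2]-X[3])[[1,0]])))
m=np.mean(q,0)/1.4-.15
T=ray(cam('top'),191,245.9); rs=ray(cam('scene'),332+278.25/6.06-.5,232+154/6.04-.5)
print(tri([ray(W,*m),T]),tri([ray(W,*m),T,rs]))
P=np.array([atz(W,u/1.4,v/1.4,.062) for u,v in [(605,254),(770,250),(690,175),(685,334)]]);print(P)
print('balance edge',atz(W,505/1.4,133/1.4,.046),atz(W,492/1.4,362/1.4,.046),atz(W,738/1.4,357/1.4,.046))
# pan by Hough in top
t=np.load('top.npy'); C=cam('top')
print('pan top',atz(C,287.5/1.4,253.5/1.4,.062))
E
```

```text
[[0.3825 0.3027 0.07  ]
 [0.4387 0.309  0.07  ]
 [0.4411 0.2824 0.07  ]
 [0.3835 0.2758 0.07  ]] [0.4114 0.2925 0.07  ]
len 0.05651331737258986 thk 0.026953771565590298 yaw 6.495457923282637
(array([0.4119, 0.2911, 0.0577]), [np.float64(0.0007386297751175671), np.float64(0.0007386297751175514)]) (array([0.4119, 0.2909, 0.0702]), [np.float64(0.0017911245726092314), np.float64(0.0019739238628966845), np.float64(0.0007074828559093515)])
[[0.581  0.2544 0.062 ]
 [0.7015 0.2566 0.062 ]
 [0.6322 0.3104 0.062 ]
 [0.6524 0.1901 0.062 ]]
balance edge [0.5053 0.3393 0.046 ] [0.5079 0.1588 0.046 ] [0.712 0.162 0.046]
pan top [0.6406 0.245  0.062 ]
```

```bash
python3 - <<'E'
from h import *
plan([.412,.291,.14],6,3,1)
E
```

```text
t 1.4 P [0.4195 0.2486 0.2221] op 0.9975767114744165 F [-0.7126 -0.0683  0.1975] 
[[1,[14.1,-2.5,27.4],[-0.000,-0.000,-0.036]],[1,[14.2,-2.0,27.4],[-0.000,-0.000,-0.036]],[1,[14.3,-1.5,27.4],[-0.000,-0.000,-0.036]]]
```

```bash
python3 -m inch '[[1,[14,-2.5,27],[0,0,-0.036]],[1,[14,-2,27],[0,0,-0.036]],[1,[14,-1.5,27],[0,0,-0.036]],[1,[0,0,0],[0,0,0]],[1,[0,0,0],[0,0,0]]]'
python3 - <<'E'
from h import *
st=readout.read_state(); im=optics.get_image('wrist'); np.save('w2.npy',im); np.save('w2s.npy',[st],allow_pickle=True)
W=cam('wrist',st); p=proj(W,[.412,.291,.07]);print(p,st['tool_pos'])
u,v=int(p[0])-100,int(p[1])-75; print(u,v); save(im,'w2.png',4,(u,v,u+200,v+150))
E
```

```text
time_s: 2.02
tool_pos: [0.4116, 0.2921, 0.1424]
tool_rot: [[-0.108, 0.994, 0.001], [0.994, 0.108, 0.0], [0.0, 0.001, -1.0]]
wrist_force: [0.1, 0.6, -0.6]
opening: 0.999
gripper_force: 0.0
[276.9036 219.6177] [0.4116 0.2921 0.1424]
176 144
```

View pics/w2.png

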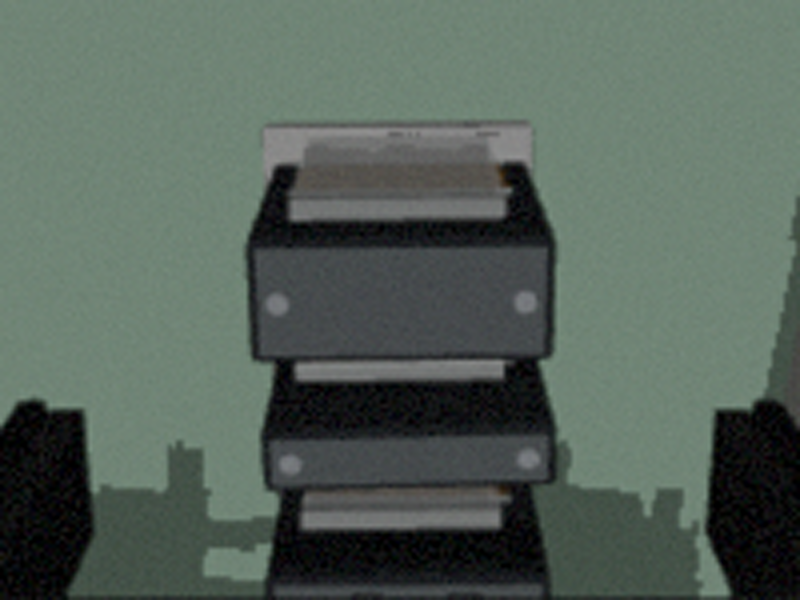

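The close view confirms it. The cell top's corners at (250,245), (552,241), (552,357), (255,359) centre it between the fingers, and its yaw matches. I descend and grip the ends.

```bash
python3 -m inch '[[1,[0,0,30],[0,0,0]],[1,[0,0,30],[0,0,0]],[1,[-1,0,30],[0,0,0]],[1,[0,0,28],[0,0,0]],[1,[0,0,0],[0,0,0]],[-1,[0,0,0],[0,0,0]],[-1,[0,0,0],[0,0,0]],[-1,[0,0,0],[0,0,0]],[-1,[0,0,0],[0,0,0]],[-1,[0,0,0],[0,0,0]]]'
```

```text
time_s: 3.32
tool_pos: [0.4124, 0.2908, 0.0244]
tool_rot: [[-0.107, 0.994, 0.001], [0.994, 0.107, 0.001], [0.0, 0.001, -1.0]]
wrist_force: [-1.2, -1.2, 5.8]
opening: 0.688
gripper_force: 30.0
```

```bash
python3 -m inch '[[-1,[0,0,-15],[0,0,0]],[-1,[0,0,-30],[0,0,0]],[-1,[0,0,-35],[0,0,0]],[-1,[0,0,-25],[0,0,0]],[-1,[0,0,0],[0,0,0]]]'
python3 - <<'E'
from h import *
plan([.641,.249,.115],0,7,-1)
E
```

```text
time_s: 3.95
tool_pos: [0.4134, 0.2913, 0.1312]
tool_rot: [[-0.107, 0.994, 0.005], [0.994, 0.107, 0.002], [0.002, 0.005, -1.0]]
wrist_force: [-0.3, 0.9, -1.5]
opening: 0.685
gripper_force: 30.0
t 3.95 P [0.4134 0.2913 0.1312] op 0.6847428139188843 F [-0.3384  0.8728 -1.4977] 
[[-1,[-9.5,31.7,2.5],[0.001,-0.000,0.015]],[-1,[-9.0,31.8,2.4],[0.001,-0.000,0.015]],[-1,[-8.5,31.9,2.4],[0.001,-0.000,0.015]],[-1,[-8.0,32.1,2.4],[0.001,-0.000,0.015]],[-1,[-7.5,32.2,2.4],[0.001,-0.000,0.015]],[-1,[-7.0,32.3,2.4],[0.001,-0.000,0.015]],[-1,[-6.5,32.4,2.3],[0.001,-0.000,0.015]]]
```

```bash
python3 -m inch '[[-1,[-5,15,0],[0,0,0.015]],[-1,[-9,32,3],[0,0,0.015]],[-1,[-9,32,3],[0,0,0.015]],[-1,[-9,32,3],[0,0,0.015]],[-1,[-8,32,3],[0,0,0.015]],[-1,[-7,32,3],[0,0,0.015]],[-1,[-6,32,2],[0,0,0.015]],[-1,[-3,17,0],[0,0,0]],[-1,[0,0,0],[0,0,0]],[-1,[0,0,0],[0,0,0]]]'
python3 - <<'E'
from h import *
plan([.641,.249,.082],0,4,-1)
E
```

```text
time_s: 5.2
tool_pos: [0.6376, 0.2463, 0.1097]
tool_rot: [[-0.002, 1.0, -0.003], [1.0, 0.002, -0.001], [-0.001, -0.003, -1.0]]
wrist_force: [0.5, 0.3, -1.1]
opening: 0.69
gripper_force: 30.0
t 5.2 P [0.6376 0.2463 0.1097] op 0.6899149067460715 F [ 0.4781  0.2967 -1.0809] 
[[-1,[0.7,0.9,6.9],[-0.001,0.000,0.000]],[-1,[0.7,0.9,6.9],[-0.001,0.000,0.000]],[-1,[0.7,0.9,6.9],[-0.001,0.000,0.000]],[-1,[0.7,0.8,6.9],[-0.001,0.000,0.000]]]
```

```bash
python3 -m inch '[[-1,[1,1,9],[0,0,0]],[-1,[1,1,9],[0,0,0]],[-1,[1,1,8],[0,0,0]],[-1,[0,0,1.5],[0,0,0]],[-1,[0,0,1],[0,0,0]],[-1,[0,0,0],[0,0,0]]]'

```

```text
time_s: 5.95
tool_pos: [0.6419, 0.2498, 0.0834]
tool_rot: [[-0.002, 1.0, 0.0], [1.0, 0.002, 0.0], [0.0, 0.0, -1.0]]
wrist_force: [0.3, 0.2, -0.5]
opening: 0.689
gripper_force: 30.0
```

```bash
python3 -m inch '[[-1,[0,0,2],[0,0,0]],[-1,[0,0,1],[0,0,0]],[-1,[0,0,1],[0,0,0]],[-1,[0,0,0],[0,0,0]]]'

```

```text
time_s: 6.45
tool_pos: [0.6416, 0.2497, 0.0789]
tool_rot: [[-0.002, 1.0, -0.0], [1.0, 0.002, -0.0], [-0.0, -0.0, -1.0]]
wrist_force: [0.3, 0.1, -0.4]
opening: 0.693
gripper_force: 30.0
```

```bash
python3 -m inch '[[-1,[0,0,0.5],[0,0,0]],[-1,[0,0,0.5],[0,0,0]],[-1,[0,0,0],[0,0,0]]]'

```

```text
time_s: 6.82
tool_pos: [0.6417, 0.2498, 0.0785]
tool_rot: [[-0.002, 1.0, 0.0], [1.0, 0.002, 0.0], [0.0, 0.0, -1.0]]
wrist_force: [-2.0, 0.0, 3.0]
opening: 0.69
gripper_force: 30.0
```

The cell touched down at the predicted height (3 N). I release it and let it settle for a second.

```bash
python3 -m inch '[[1,[0,0,0],[0,0,0]],[1,[0,0,0],[0,0,0]],[1,[0,0,0],[0,0,0]],[1,[0,0,0],[0,0,0]],[1,[0,0,-25],[0,0,0]],[1,[0,0,-35],[0,0,0]],[1,[0,0,-35],[0,0,0]],[1,[0,0,0],[0,0,0]],[1,[0,0,0],[0,0,0]],[1,[0,0,0],[0,0,0]]]'
python3 - <<'E'
from h import *
plan([.641,.249,.18],90,9,0.3)
st=readout.read_state(); im=optics.get_image('wrist'); np.save('w3.npy',im); np.save('w3s.npy',[st],allow_pickle=True)
W=cam('wrist',st); p=proj(W,[.641,.249,.124]);print(p)
save(im,'w3.png',1.4)
E
```

```text
time_s: 8.07
tool_pos: [0.6406, 0.2494, 0.1709]
tool_rot: [[-0.002, 1.0, -0.003], [1.0, 0.002, -0.001], [-0.001, -0.003, -1.0]]
wrist_force: [0.2, -0.6, -0.6]
opening: 1.001
gripper_force: 0.0
t 8.075 P [0.6406 0.2494 0.1709] op 1.0009564275288367 F [ 0.2146 -0.6017 -0.5932] 
[[0.3,[-0.0,0.0,-1.0],[-0.000,-0.000,-0.174]],[0.3,[-0.1,0.0,-1.0],[-0.000,-0.000,-0.174]],[0.3,[-0.1,0.0,-1.0],[-0.000,-0.000,-0.174]],[0.3,[-0.1,0.0,-1.0],[-0.000,-0.000,-0.174]],[0.3,[-0.1,0.0,-1.0],[-0.000,-0.000,-0.174]],[0.3,[-0.1,-0.0,-1.0],[-0.000,-0.000,-0.174]],[0.3,[-0.1,-0.0,-1.0],[-0.000,-0.000,-0.174]],[0.3,[-0.1,-0.0,-1.0],[-0.000,-0.000,-0.174]],[0.3,[-0.1,-0.0,-1.0],[-0.000,-0.000,-0.174]]]
[277.5135 230.9736]
```

View pics/w3.png

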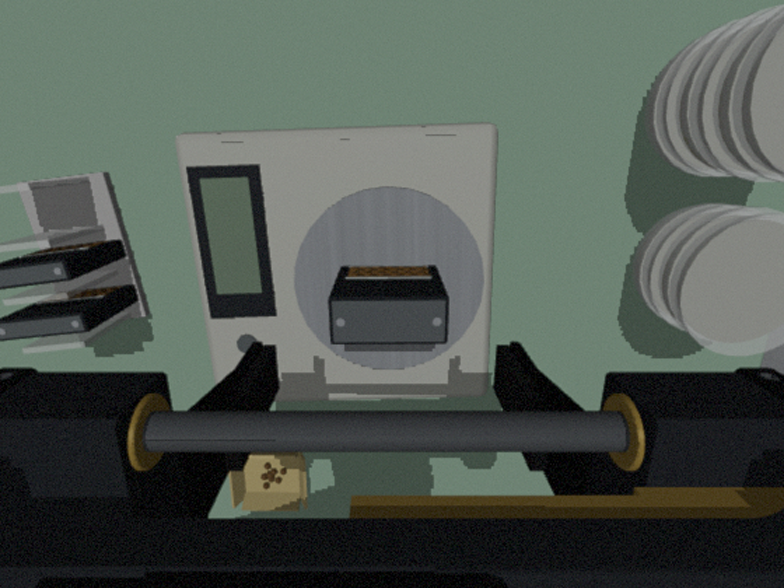

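The cell stands upright, let go, near the middle of the pan (top face at (390,317), pan centre (390,277)). I turn the tool 90° to grip the broad faces.

```bash
python3 -m inch '[[0.4,[0,0,0],[0,0,-0.174]],[0.4,[0,0,0],[0,0,-0.174]],[0.4,[0,0,0],[0,0,-0.174]],[0.4,[0,0,0],[0,0,-0.174]],[0.4,[0,0,0],[0,0,-0.174]],[0.4,[0,0,0],[0,0,-0.174]],[0.4,[0,0,0],[0,0,-0.174]],[0.4,[0,0,0],[0,0,-0.174]],[0.4,[0,0,0],[0,0,-0.174]],[0.4,[0,0,0],[0,0,0]]]'
python3 - <<'E'
from h import *
plan([.6416,.2497,.108],90,3,0.4)
st=readout.read_state(); im=optics.get_image('wrist'); W=cam('wrist',st)
np.save('w4.npy',im); np.save('w4s.npy',[st],allow_pickle=True)
p=proj(W,[.6416,.2497,.124]);print(p)
u,v=int(p[0])-100,int(p[1])-75;print(u,v);save(im,'w4.png',4,(u,v,u+200,v+150))
E
```

```text
time_s: 9.38
tool_pos: [0.6412, 0.2496, 0.1719]
tool_rot: [[-1.0, 0.004, -0.002], [0.004, 1.0, -0.0], [0.002, -0.0, -1.0]]
wrist_force: [0.2, -0.6, -0.8]
opening: 0.698
gripper_force: 0.0
t 9.375 P [0.6412 0.2496 0.1719] op 0.6983237953954089 F [ 0.2177 -0.5563 -0.8493] 
[[0.4,[-0.2,0.0,21.3],[-0.000,-0.001,-0.001]],[0.4,[-0.2,0.0,21.3],[-0.000,-0.001,-0.001]],[0.4,[-0.2,0.0,21.3],[-0.000,-0.001,-0.001]]]
[275.4462 231.706 ]
175 156
```

View pics/w4.png

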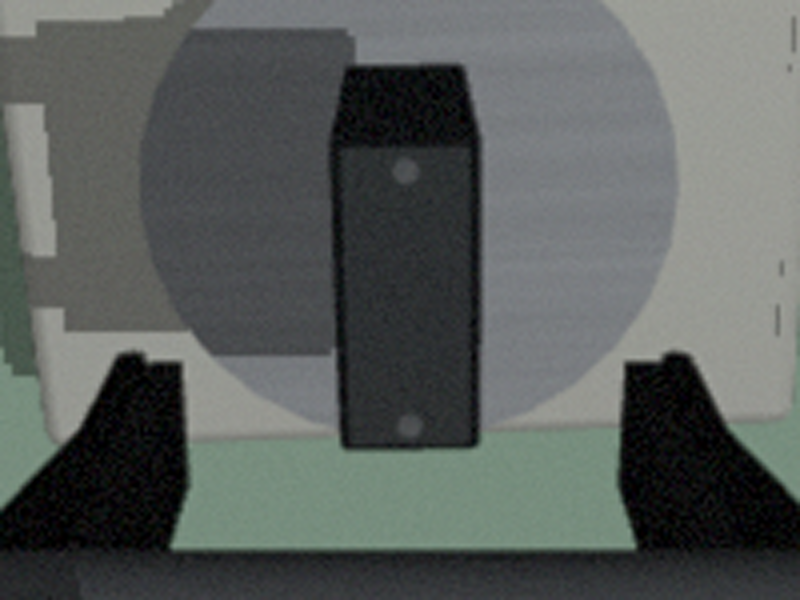

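The broad faces lie centred between the fingers (cell edges at 333 and 480, fingers at 185 and 623). I descend and grip.

```bash
python3 -m inch '[[0.4,[0,0,25],[0,0,0]],[0.4,[0,0,25],[0,0,0]],[0.4,[-0.5,0,25],[0,0,0]],[0.4,[0,0,9],[0,0,0]],[0.4,[0,0,0],[0,0,0]],[-1,[0,0,0],[0,0,0]],[-1,[0,0,0],[0,0,0]],[-1,[0,0,0],[0,0,0]],[-1,[0,0,0],[0,0,0]]]'
python3 - <<'E'
from h import *
t=np.load('top.npy');s=np.load('scene.npy')
save(t,'d1.png',10,(300,190,345,235))
E
```

```text
time_s: 10.55
tool_pos: [0.6423, 0.2498, 0.0894]
tool_rot: [[-1.0, 0.003, 0.001], [0.003, 1.0, 0.0], [-0.001, 0.0, -1.0]]
wrist_force: [-0.3, -0.0, 0.1]
opening: 0.332
gripper_force: 0.0
```

View pics/d1.png

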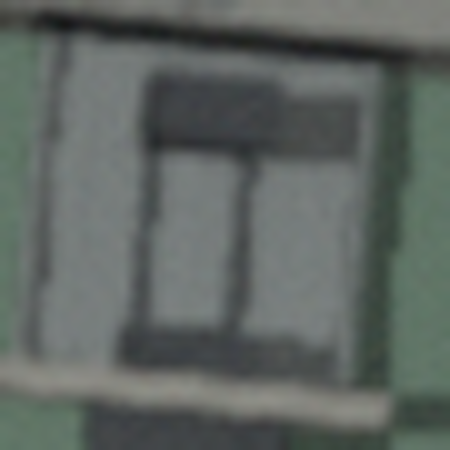

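In the top crop (x10, origin (300,190)) the pocket's ribs run (155,150)→(138,330) and (248,155)→(232,330), with the panel at (0,372)→(390,410). The yaw is about −5.5°.

```bash
python3 -m inch '[[-1,[0,0,0],[0,0,0]],[-1,[0,0,0],[0,0,0]],[-1,[0,0,-20],[0,0,0]],[-1,[0,0,-30],[0,0,0]],[-1,[0,0,-40],[0,0,0]],[-1,[0,0,-40],[0,0,0]],[-1,[0,0,0],[0,0,0]]]'
python3 - <<'E'
from h import *
C=cam('top')
f=lambda u,v,z:atz(C,300+u/10-.5,190+v/10-.5,z)
for q in [(155,150),(138,330),(248,155),(232,330)]: print(f(*q,.026))
print('pocket~',f(193,240,.02)); print('panel top L,R',f(0,362,.1),f(390,400,.1))
plan([.44,-.12,.25],84.5,9,-1)
E
```

```text
time_s: 11.42
tool_pos: [0.6449, 0.2504, 0.2257]
tool_rot: [[-1.0, 0.003, 0.01], [0.003, 1.0, 0.002], [-0.01, 0.003, -1.0]]
wrist_force: [-0.3, 0.1, -1.1]
opening: 0.297
gripper_force: 29.9
[ 0.5662 -0.1434  0.026 ]
[ 0.5018 -0.1381  0.026 ]
[ 0.5648 -0.1767  0.026 ]
[ 0.5022 -0.1716  0.026 ]
pocket~ [ 0.5345 -0.1578  0.02  ]
panel top L,R [ 0.4876 -0.0857  0.1   ] [ 0.4765 -0.2195  0.1   ]
t 11.425 P [0.6449 0.2504 0.2257] op 0.29683528994998964 F [-0.2595  0.125  -1.0761] 
[[-1,[22.6,-41.2,-3.0],[0.000,0.001,0.010]],[-1,[22.2,-41.4,-3.0],[0.000,0.001,0.010]],[-1,[21.8,-41.7,-2.9],[0.000,0.001,0.010]],[-1,[21.3,-41.9,-2.9],[0.000,0.001,0.010]],[-1,[20.9,-42.1,-2.9],[0.000,0.001,0.010]],[-1,[20.5,-42.3,-2.8],[0.000,0.001,0.010]],[-1,[20.0,-42.5,-2.8],[0.000,0.001,0.010]],[-1,[19.6,-42.8,-2.8],[0.000,0.001,0.010]],[-1,[19.2,-43.0,-2.7],[0.000,0.001,0.010]]]
```

```bash
python3 -m inch '[[-1,[10,-20,-3],[0,0,0.01]],[-1,[22,-40,-3],[0,0,0.01]],[-1,[24,-40,-3],[0,0,0.01]],[-1,[24,-40,-3],[0,0,0.01]],[-1,[24,-40,-3],[0,0,0.01]],[-1,[24,-40,-3],[0,0,0.01]],[-1,[24,-40,-3],[0,0,0.01]],[-1,[12,-24,-3],[0,0,0.01]],[-1,[0,-5,0],[0,0,0.01]],[-1,[0,0,0],[0,0,0]]]'
python3 -m inch '[[-1,[0,0,0],[0,0,0]],[-1,[0,0,0],[0,0,0]]]'
python3 - <<'E'
from h import *
st=readout.read_state(); im=optics.get_image('wrist'); W=cam('wrist',st)
np.save('w5.npy',im); np.save('w5s.npy',[st],allow_pickle=True)
for p in([.534,-.158,.02],[.482,-.15,.1],[.669,-.109,.149],[.60,-.05,.118],[.59,-.29,.118]):print(proj(W,p))
plan([.46,-.27,.25],84.5,6,-1)
E
```

```text
time_s: 12.68
tool_pos: [0.4671, -0.0325, 0.2427]
tool_rot: [[-0.996, 0.093, -0.0], [0.093, 0.996, 0.001], [0.0, 0.0, -1.0]]
wrist_force: [0.7, -0.2, -1.5]
opening: 0.295
gripper_force: 29.9
time_s: 12.92
tool_pos: [0.4672, -0.0319, 0.2427]
tool_rot: [[-0.996, 0.091, -0.001], [0.091, 0.996, 0.0], [0.001, 0.0, -1.0]]
wrist_force: [-0.4, 0.3, -1.7]
opening: 0.298
gripper_force: 29.9
[183.2901 236.1427]
[160.2877 219.1251]
[219.1693 400.6579]
[269.826  321.1485]
[ 45.8345 330.586 ]
t 12.975 P [ 0.4672 -0.0321  0.2428] op 0.2918136519922858 F [-0.1581 -0.5911 -1.8443] 
[[-1,[-2.4,-39.6,-1.2],[0.000,-0.000,0.001]],[-1,[-2.5,-39.6,-1.2],[0.000,-0.000,0.001]],[-1,[-2.5,-39.6,-1.2],[0.000,-0.000,0.001]],[-1,[-2.5,-39.6,-1.2],[0.000,-0.000,0.001]],[-1,[-2.6,-39.6,-1.2],[0.000,-0.000,0.001]],[-1,[-2.6,-39.6,-1.2],[0.000,-0.000,0.001]]]
```

```bash
python3 -m inch '[[-1,[1,-20,0],[0,0,0]],[-1,[0,-40,0],[0,0,0]],[-1,[0,-40,0],[0,0,0]],[-1,[0,-40,0],[0,0,0]],[-1,[0,-40,0],[0,0,0]],[-1,[0,-40,0],[0,0,0]],[-1,[0,-18,0],[0,0,0]],[-1,[0,0,0],[0,0,0]],[-1,[0,0,0],[0,0,0]],[-1,[0,0,0],[0,0,0]]]'
python3 - <<'E'
from h import *
st=readout.read_state(); im=optics.get_image('wrist'); W=cam('wrist',st)
np.save('w6.npy',im); np.save('w6s.npy',[st],allow_pickle=True)
a=np.load('w5.npy'); A=cam('wrist',np.load('w5s.npy',allow_pickle=True)[0])
out=[]
for I,C in((a,A),(im,W)):
    p=proj(C,[.534,-.158,.03]); u=int(np.clip(p[0]-67,0,426));v=int(np.clip(p[1]-100,0,220)); print(u,v,p,proj(C,[.669,-.109,.149]))
    out.append(cv2.resize(I[v:v+200,u:u+133],(399,600),interpolation=cv2.INTER_CUBIC))
save(np.hstack(out),'p1.png',1)
E
```

```text
time_s: 14.22
tool_pos: [0.4443, -0.2684, 0.2431]
tool_rot: [[-0.996, 0.091, 0.0], [0.091, 0.996, 0.0], [-0.0, 0.0, -1.0]]
wrist_force: [0.2, 0.3, -1.6]
opening: 0.299
gripper_force: 29.9
114 139 [181.1343 239.2351] [219.1691 400.6573]
301 139 [368.3442 239.9135] [447.6112 401.1363]
```

View pics/p1.png

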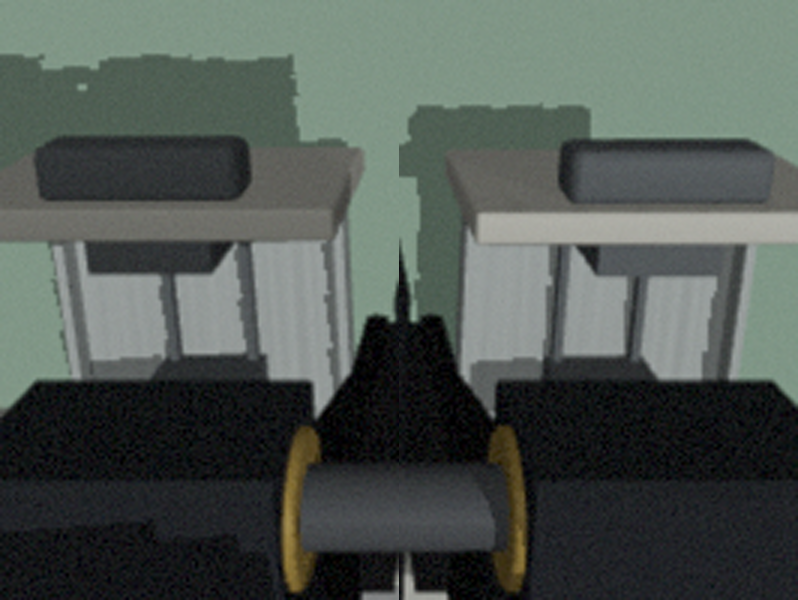

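Both wrist views show the drawer, and its edges are level in the picture, so the drawer's yaw equals the tool's. The ribs at row 300 are at 170 and 248 on the left and 562 and 638 on the right. The near block's inner top edge runs 90–207 / 600–722 at row 273, and the far block's foot runs 160–267 / 545–650 at row 357. The pull spans 37–248 / 562–770.

```bash
python3 - <<'E'
from h import *
A=cam('wrist',np.load('w5s.npy',allow_pickle=True)[0]);st=np.load('w6s.npy',allow_pickle=True)[0];B=cam('wrist',st)
R=np.array(st['tool_rot']); ex=-R[:,0]; ey=R[:,1]; print('yaw',np.degrees(np.arctan2(ex[1],ex[0])))
a=lambda u,v:(114+(u+.5)/3-.5,139+(v+.5)/3-.5); b=lambda u,v:(301+(u-399+.5)/3-.5,139+(v+.5)/3-.5)
def pt(n,l,r,z):
    X,e=tri([ray(A,*a(*l)),ray(B,*b(*r))]); P=atz(A,*a(*l),z); Q=atz(B,*b(*r),z); M=(P+Q)/2
    print(n,X,'res',e[0],'| atz',P,Q,'local',M@ex,M@ey)
pt('ribL',(170,300),(562,300),.026); pt('ribR',(248,300),(638,300),.026)
pt('nearL',(90,272),(600,274),.088); pt('nearR',(207,272),(722,274),.088)
pt('farL',(160,357),(545,357),.02); pt('farR',(267,357),(650,357),.02)
pt('pullL',(40,150),(565,150),.092); pt('pullR',(246,150),(766,150),.092)
pt('panR',(362,150),(820,150),.118)
g=np.array([.5345,-.1578,.02]); print('top guess local',g@ex,g@ey)
E
```

```text
yaw -5.228028238534842
ribL [ 0.5337 -0.1736  0.0244] res 0.0004261998908528531 | atz [ 0.5336 -0.1731  0.026 ] [ 0.5326 -0.1739  0.026 ] local 0.5466599937839786 -0.12419266772816927
ribR [ 0.5373 -0.1407  0.0232] res 0.00042805616895472614 | atz [ 0.5366 -0.1399  0.026 ] [ 0.5355 -0.1416  0.026 ] local 0.5466662880305058 -0.0913124511032811
nearL [ 0.4954 -0.1746  0.0883] res 0.00010896458080068864 | atz [ 0.4957 -0.1748  0.088 ] [ 0.4954 -0.1745  0.088 ] local 0.5094151348106183 -0.12876921351747667
nearR [ 0.4983 -0.1326  0.0908] res 0.00011564361632493818 | atz [ 0.4994 -0.1336  0.088 ] [ 0.4994 -0.1315  0.088 ] local 0.5094230563571156 -0.0864777602005441
farL [ 0.5588 -0.182   0.0271] res 0.00039908714781562054 | atz [ 0.5625 -0.185   0.02  ] [ 0.5621 -0.1805  0.02  ] local 0.5766117369584628 -0.13075579905388615
farR [ 0.5636 -0.1361  0.0259] res 0.00040165992888914975 | atz [ 0.5669 -0.1379  0.02  ] [ 0.5663 -0.1342  0.02  ] local 0.5766208543729543 -0.0838577560523473
pullL [ 0.451  -0.1849  0.0822] res 0.0005063005335334059 | atz [ 0.4495 -0.1801  0.092 ] [ 0.4478 -0.1872  0.092 ] local 0.46347721513236323 -0.14196902661041194
pullR [ 0.458  -0.1146  0.0801] res 0.0005112525674903562 | atz [ 0.4558 -0.1114  0.092 ] [ 0.4539 -0.12    0.092 ] local 0.46348973344318756 -0.07371615556688077
panR [ 0.4697 -0.0794  0.0476] res 0.0005028090213080785 | atz [ 0.4529 -0.0686  0.118 ] [ 0.4476 -0.1151  0.118 ] local 0.45675442396614896 -0.05041220017234825
top guess local 0.5466568978741612 -0.10843406188516805
```

```bash
python3 - <<'E'
from h import *
S5=np.load('w5s.npy',allow_pickle=True)[0];S6=np.load('w6s.npy',allow_pickle=True)[0]
R=np.array(S6['tool_rot']);ex=-R[:,0];ey=R[:,1];ez=np.array([0,0,1.])
V=[('w5',np.load('w5.npy'),cam('wrist',S5)),('w6',np.load('w6.npy'),cam('wrist',S6)),('top',np.load('top.npy'),cam('top'))]
def prof(name,xs,ys,z,axis):
    for n,I,C in V:
        g=I.mean(2).astype(np.float32)
        uv=np.array([[proj(C,x*ex+y*ey+z*ez) for y in ys] for x in xs],np.float32)
        m=cv2.remap(g,uv[...,0],uv[...,1],cv2.INTER_LINEAR).mean(axis)
        print(name,n,m.astype(int))
print('x .500:.522 z.088'); prof('near',np.arange(.500,.523,.001),np.arange(-.118,-.098,.002),.088,1)
print('x .568:.590 z.02'); prof('far',np.arange(.568,.591,.001),np.arange(-.118,-.098,.002),.02,1)
print('y -.133:-.083 z.026'); prof('rib',np.arange(.53,.555,.003),np.arange(-.133,-.082,.001),.026,0)
E
```

```text
x .500:.522 z.088
near w5 [ 50  50  51  51  51  50  49  49  49  53  83 115 131 134 133 131 130 130
 130 129 129 130 130 130]
near w6 [ 86  87  87  87  87  87  86  88  86  88 104 119 125 126 126 126 126 126
 125 126 125 126 126 124]
near top [ 71  69  68  68  68  68  67  67  68  69  71  77  84  91  97 103 109 114
 116 116 117 117 117 116]
x .568:.590 z.02
far w5 [151 150 150 150 151 152 147 126  86  58  44  44  45  45  44  43  43  44
  44  40  33  25  19  15]
far w6 [151 152 152 151 152 152 145 119  85  58  46  45  45  43  44  45  44  44
  41  33  25  19  18  16]
far top [121 121 120 119 118 116 112 106  98  90  80  71  61  55  55  57  60  62
  63  64  65  66  66  66]
y -.133:-.083 z.026
rib w5 [126 126 127 126 124 111  93  79  76  74  67  63  85 114 125 125 125 126
 128 128 127 126 126 126 126 126 127 128 128 132 135 140 146 150 153 153
 150 149 142 120  99  88  85  82  76  85 118 147 151 151 149]
rib w6 [150 139 111  97  82  61  60  79  85  94 117 143 151 153 154 155 154 150
 146 141 136 130 133 137 139 138 138 137 137 137 137 137 137 136 133 120
  99  90  75  60  65  82  87  93 109 129 135 136 136 137 138]
rib top [116 113 109 103  95  87  81  80  81  84  89  96 103 109 114 117 120 121
 121 122 122 122 122 122 122 123 123 124 124 124 123 123 122 121 120 117
 114 110 104  97  91  86  85  88  92  98 105 111 116 119 121]
```

```bash
python3 - <<'E'
from h import *
plan([.5327,-.1577,.155],84.77,6,-1)
E
```

```text
t 14.275 P [ 0.4443 -0.2685  0.2431] op 0.29513101915757195 F [ 0.9367 -0.5553 -1.7807] 
[[-1,[-13.0,19.7,14.7],[0.000,0.000,-0.000]],[-1,[-13.0,19.7,14.7],[0.000,0.000,-0.000]],[-1,[-13.0,19.7,14.7],[0.000,0.000,-0.000]],[-1,[-13.0,19.7,14.7],[0.000,0.000,-0.000]],[-1,[-13.0,19.7,14.7],[0.000,0.000,-0.000]],[-1,[-13.0,19.7,14.7],[0.000,0.000,-0.000]]]
```

```bash
python3 -m inch '[[-1,[-9,14,0],[0,0,0]],[-1,[-19,28,0],[0,0,0]],[-1,[-20,30,0],[0,0,0]],[-1,[-20,30,20],[0,0,0]],[-1,[-10,16,30],[0,0,0]],[-1,[0,0,25],[0,0,0]],[-1,[0,0,13],[0,0,0]],[-1,[0,0,0],[0,0,0]],[-1,[0,0,0],[0,0,0]]]'
python3 - <<'E'
from h import *
plan([.5327,-.1577,.112],84.77,3,-1)
E
```

```text
time_s: 15.4
tool_pos: [0.5333, -0.1596, 0.1563]
tool_rot: [[-0.996, 0.093, 0.002], [0.093, 0.996, -0.001], [-0.002, -0.001, -1.0]]
wrist_force: [-0.8, 0.1, -1.2]
opening: 0.298
gripper_force: 29.9
t 15.4 P [ 0.5333 -0.1596  0.1563] op 0.29754577327698173 F [-0.7579  0.1165 -1.2178] 
[[-1,[0.3,0.6,14.8],[-0.000,0.001,-0.001]],[-1,[0.3,0.6,14.8],[-0.000,0.001,-0.001]],[-1,[0.3,0.6,14.8],[-0.000,0.001,-0.001]]]
```

```bash
python3 -m inch '[[-1,[0.5,1,11],[0,0,0]],[-1,[0.3,0.7,11],[0,0,0]],[-1,[0,0,11],[0,0,0]],[-1,[0,0,0],[0,0,0]],[-1,[0,0,0],[0,0,0]]]'
python3 - <<'E'
from h import *
plan([.5327,-.1577,.075],84.77,4,-1)
E
```

```text
time_s: 16.02
tool_pos: [0.532, -0.1576, 0.122]
tool_rot: [[-0.996, 0.093, -0.0], [0.093, 0.996, 0.0], [0.0, 0.0, -1.0]]
wrist_force: [-0.2, 0.6, -0.7]
opening: 0.294
gripper_force: 29.9
t 16.025 P [ 0.532  -0.1576  0.122 ] op 0.29444955032079806 F [-0.2441  0.6043 -0.7482] 
[[-1,[-0.2,-0.0,11.8],[0.000,-0.000,-0.000]],[-1,[-0.2,-0.0,11.8],[0.000,-0.000,-0.000]],[-1,[-0.2,-0.0,11.8],[0.000,-0.000,-0.000]],[-1,[-0.2,-0.0,11.8],[0.000,-0.000,-0.000]]]
```

Now I descend between the end blocks in modest steps, watching the force.

```bash
python3 -m inch '[[-1,[-0.7,0,6],[0,0,0]],[-1,[0,0,6],[0,0,0]],[-1,[0,0,6],[0,0,0]],[-1,[0,0,0],[0,0,0]]]'; python3 -m inch '[[-1,[0,0,10],[0,0,0]],[-1,[0,0,12],[0,0,0]],[-1,[0,0,10],[0,0,0]],[-1,[0,0,5],[0,0,0]],[-1,[0,0,0],[0,0,0]]]'
```

```text
time_s: 16.52
tool_pos: [0.532, -0.1573, 0.1031]
tool_rot: [[-0.996, 0.093, -0.001], [0.093, 0.996, 0.001], [0.002, 0.001, -1.0]]
wrist_force: [-0.8, -0.4, -0.7]
opening: 0.296
gripper_force: 29.9
time_s: 17.15
tool_pos: [0.5323, -0.1574, 0.0664]
tool_rot: [[-0.996, 0.093, -0.001], [0.093, 0.996, 0.0], [0.001, 0.0, -1.0]]
wrist_force: [-0.7, -0.5, -1.7]
opening: 0.298
gripper_force: 29.9
```

```bash
python3 -m inch '[[-1,[0,0,5],[0,0,0]],[-1,[0,0,4],[0,0,0]],[-1,[0,0,0],[0,0,0]]]';  python3 -m inch '[[-1,[0,0,2],[0,0,0]],[-1,[0,0,2],[0,0,0]],[-1,[0,0,0],[0,0,0]]]'; python3 -m inch '[[-1,[0,0,1.5],[0,0,0]],[-1,[0,0,1],[0,0,0]],[-1,[0,0,0],[0,0,0]]]'
```

```text
time_s: 17.52
tool_pos: [0.5324, -0.1575, 0.0577]
tool_rot: [[-0.996, 0.093, -0.001], [0.093, 0.996, 0.0], [0.001, 0.0, -1.0]]
wrist_force: [-0.6, 0.3, -1.1]
opening: 0.299
gripper_force: 29.9
time_s: 17.9
tool_pos: [0.5325, -0.1576, 0.0539]
tool_rot: [[-0.996, 0.093, -0.0], [0.093, 0.996, 0.0], [0.0, 0.0, -1.0]]
wrist_force: [-0.0, -0.3, -1.0]
opening: 0.296
gripper_force: 29.9
time_s: 18.27
tool_pos: [0.5325, -0.1575, 0.0514]
tool_rot: [[-0.996, 0.093, -0.0], [0.093, 0.996, 0.0], [0.0, 0.0, -1.0]]
wrist_force: [0.1, -0.3, -1.4]
opening: 0.296
gripper_force: 29.9
```

```bash
python3 -m inch '[[-1,[0,0,1.5],[0,0,0]],[-1,[0,0,1],[0,0,0]],[-1,[0,0,0],[0,0,0]]]';  python3 -m inch '[[-1,[0,0,0.8],[0,0,0]],[-1,[0,0,0],[0,0,0]]]'; python3 -m inch '[[-1,[0,0,0.7],[0,0,0]],[-1,[0,0,0],[0,0,0]]]'
```

```text
time_s: 18.65
tool_pos: [0.5325, -0.1575, 0.0489]
tool_rot: [[-0.996, 0.093, -0.0], [0.093, 0.996, 0.0], [0.0, 0.0, -1.0]]
wrist_force: [-0.3, -0.5, -2.3]
opening: 0.299
gripper_force: 29.9
time_s: 18.9
tool_pos: [0.5326, -0.1576, 0.0482]
tool_rot: [[-0.996, 0.093, -0.0], [0.093, 0.996, 0.0], [0.0, 0.0, -1.0]]
wrist_force: [0.1, -0.4, -1.0]
opening: 0.3
gripper_force: 29.9
time_s: 19.15
tool_pos: [0.5326, -0.1576, 0.0475]
tool_rot: [[-0.996, 0.093, -0.0], [0.093, 0.996, 0.0], [0.0, 0.0, -1.0]]
wrist_force: [-0.4, 0.7, -1.1]
opening: 0.3
gripper_force: 29.9
```

```bash
python3 -m inch '[[-1,[0,0,0.6],[0,0,0]],[-1,[0,0,0.4],[0,0,0]],[-1,[0,0,0],[0,0,0]]]'
```

```text
time_s: 19.52
tool_pos: [0.5331, -0.1577, 0.0472]
tool_rot: [[-0.996, 0.093, 0.001], [0.093, 0.996, -0.0], [-0.001, -0.0, -1.0]]
wrist_force: [-1.6, 1.4, 5.9]
opening: 0.297
gripper_force: 29.9
```

The floor was found at the expected height (TCP 47.2 mm). I release and lift clear.

```bash
python3 -m inch '[[0.3,[0,0,0],[0,0,0]],[0.3,[0,0,0],[0,0,0]],[0.3,[0,0,0],[0,0,0]],[0.3,[0,0,0],[0,0,0]],[0.3,[0,0,-15],[0,0,0]],[0.3,[0,0,-30],[0,0,0]],[0.3,[0,0,-40],[0,0,0]],[0.3,[0,0,-40],[0,0,0]],[0.3,[0,0,-20],[0,0,0]],[0.3,[0,0,0],[0,0,0]]]'
cat >> h.py <<'E'
ex=np.array([.9958,-.0911,0]);ey=np.array([.0911,.9958,0])
def L(x,y,z): return x*ex+y*ey+np.array([0,0,z])
E
python3 - <<'E'
from h import *
st=readout.read_state(); im=optics.get_image('wrist'); np.save('w7.npy',im); C=cam('wrist',st); print(st['tool_pos'])
g=im.mean(2).astype(np.float32)
def pr(xs,ys,z,ax):
    uv=np.array([[proj(C,L(x,y,z)) for y in ys] for x in xs],np.float32)
    print(cv2.remap(g,uv[...,0],uv[...,1],cv2.INTER_LINEAR).mean(ax).astype(int))
pr(np.arange(.504,.586,.002),np.arange(-.114,-.103,.002),.082,1)
pr(np.arange(.535,.556,.003),np.arange(-.128,-.088,.001),.082,0)
plan(L(.41,-.1085,.21),84.77,4,-1)
E
```

```text
time_s: 20.78
tool_pos: [0.5342, -0.1583, 0.1948]
tool_rot: [[-0.996, 0.093, 0.005], [0.093, 0.996, -0.002], [-0.005, -0.002, -1.0]]
wrist_force: [-0.3, 0.7, -0.3]
opening: 0.651
gripper_force: 0.0
[ 0.5342 -0.1583  0.1948]
[ 87  87  87  89  48  28  69  94 105  95  87  85  87  86  86  86  87  85
  87  86  86  86  86  86  87  85  86  86  86  86  85  92 103  94  62  41
  43  64  86  86  84]
[ 99 100  93  87  78  55  46  30  37  67  85  86  86  86  86  85  86  85
  86  86  86  87  86  86  87  86  86  86  86  88  82  50  41  70  84  91
 120 138 144 149 150]
t 20.825 P [ 0.5332 -0.1578  0.1927] op 0.6493839873997953 F [ 0.4103  0.8179 -0.4951] 
[[-1,[33.8,-0.0,-4.4],[-0.000,0.001,-0.000]],[-1,[33.8,-0.0,-4.4],[-0.000,0.001,-0.000]],[-1,[33.8,-0.0,-4.4],[-0.000,0.001,-0.000]],[-1,[33.8,0.0,-4.3],[-0.000,0.001,-0.000]]]
```

The cell top measures x .515–.574 and y −.120 to −.096, centred in the pocket. Next I go round to the front of the pull with the fingers shut.

```bash
python3 -m inch '[[-1,[17,0,-5],[0,0,0]],[-1,[34,0,-5],[0,0,0]],[-1,[34,0,0],[0,0,0]],[-1,[34,0,0],[0,0,0]],[-1,[14,0,0],[0,0,0]],[-1,[0,0,0],[0,0,0]],[-1,[0,0,0],[0,0,0]]]'
python3 - <<'E'
from h import *
plan(L(.41,-.108,.072),84.77,4,-1)
E
```

```text
time_s: 21.7
tool_pos: [0.401, -0.1455, 0.2016]
tool_rot: [[-0.996, 0.093, 0.001], [0.093, 0.996, -0.0], [-0.001, -0.0, -1.0]]
wrist_force: [-0.2, -0.1, -0.4]
opening: 0.019
gripper_force: 0.0
t 21.7 P [ 0.401  -0.1455  0.2016] op 0.01899492839578342 F [-0.166  -0.093  -0.4194] 
[[-1,[0.7,0.1,32.4],[-0.000,0.000,-0.000]],[-1,[0.7,0.1,32.4],[-0.000,0.000,-0.000]],[-1,[0.7,0.1,32.4],[-0.000,0.000,-0.000]],[-1,[0.6,0.1,32.4],[-0.000,0.000,-0.000]]]
```

```bash
python3 -m inch '[[-1,[1,0,20],[0,0,0]],[-1,[1,0,35],[0,0,0]],[-1,[1,0,40],[0,0,0]],[-1,[0,0,34],[0,0,0]],[-1,[-10,0,0],[0,0,0]],[-1,[-15,0,0],[0,0,0]],[-1,[-7,0,0],[0,0,0]],[-1,[-4,0,0],[0,0,0]],[-1,[-4,0,0],[0,0,0]],[-1,[-4,0,0],[0,0,0]]]'
python3 -m inch '[[-1,[-4,0,0],[0,0,0]],[-1,[-5,0,0],[0,0,0]],[-1,[-6,0,0],[0,0,0]],[-1,[-8,0,0],[0,0,0]],[-1,[-8,0,0],[0,0,0]],[-1,[-8,0,0],[0,0,0]],[-1,[-8,0,0],[0,0,0]]]'
python3 - <<'E'
from h import *
st=readout.read_state();p=np.array(st['tool_pos']);print(p@ex,p@ey,p[2])
E
```

```text
time_s: 22.95
tool_pos: [0.4413, -0.1491, 0.0728]
tool_rot: [[-0.996, 0.093, 0.0], [0.093, 0.996, -0.0], [-0.0, -0.0, -1.0]]
wrist_force: [0.3, 0.5, 1.2]
opening: 0.01
gripper_force: 0.0
time_s: 23.82
tool_pos: [0.4884, -0.1533, 0.0724]
tool_rot: [[-0.996, 0.093, -0.0], [0.093, 0.996, 0.0], [0.0, 0.0, -1.0]]
wrist_force: [-1.8, 0.5, 1.2]
opening: 0.001
gripper_force: 0.9
0.5002769844851341 -0.10820279508477963 0.07243763266445474
```

```bash
python3 -m inch '[[-1,[-8,0,0],[0,0,0]],[-1,[-8,0,0],[0,0,0]],[-1,[-8,0,0],[0,0,0]],[-1,[-8,0,0],[0,0,0]],[-1,[-8,0,0],[0,0,0]],[-1,[-8,0,0],[0,0,0]],[-1,[-6,0,0],[0,0,0]],[-1,[-4,0,0],[0,0,0]],[-1,[-2,0,0],[0,0,0]]]'
python3 - <<'E'
from h import *
st=readout.read_state();p=np.array(st['tool_pos']);print(p@ex,p@ey,p[2])
E
```

```text
time_s: 24.95
tool_pos: [0.5479, -0.1592, 0.0727]
tool_rot: [[-0.996, 0.093, 0.0], [0.093, 0.996, -0.0], [-0.0, -0.0, -1.0]]
wrist_force: [-1.6, 0.3, -0.2]
opening: 0.003
gripper_force: 0.8
0.5601053030873716 -0.10858139943556994 0.07265572166182926
```

```bash
python3 -m inch '[[-1,[-3,0,0],[0,0,0]],[-1,[-3,0,0],[0,0,0]],[-1,[-2,0,0],[0,0,0]],[-1,[-1.5,0,0],[0,0,0]],[-1,[0,0,0],[0,0,0]]]'
python3 -m inch '[[-1,[-1.5,0,0],[0,0,0]],[-1,[-1.5,0,0],[0,0,0]],[-1,[0,0,0],[0,0,0]]]'
```

```text
time_s: 25.58
tool_pos: [0.5574, -0.16, 0.0727]
tool_rot: [[-0.996, 0.093, 0.001], [0.093, 0.996, -0.0], [-0.001, -0.0, -1.0]]
wrist_force: [0.4, -0.2, 0.9]
opening: 0.001
gripper_force: 0.1
time_s: 25.95
tool_pos: [0.56, -0.1602, 0.0725]
tool_rot: [[-0.996, 0.093, -0.0], [0.093, 0.996, -0.0], [0.0, -0.0, -1.0]]
wrist_force: [-3.0, -0.6, 1.5]
opening: 0.01
gripper_force: 1.1
```

```bash
python3 -m inch '[[-1,[-1,0,0],[0,0,0]],[-1,[-1,0,0],[0,0,0]],[-1,[0,0,0],[0,0,0]]]'
```

```text
time_s: 26.32
tool_pos: [0.56, -0.1602, 0.0725]
tool_rot: [[-0.996, 0.092, -0.005], [0.092, 0.996, 0.001], [0.005, 0.0, -1.0]]
wrist_force: [-10.2, -0.1, 7.7]
opening: 0.008
gripper_force: 5.2
```

```bash
python3 -m inch '[[-1,[-1,0,0],[0,0,0]],[-1,[-1,0,0],[0,0,0]],[-1,[0,0,0],[0,0,0]]]'
```

```text
time_s: 26.7
tool_pos: [0.5601, -0.1602, 0.0724]
tool_rot: [[-0.996, 0.092, -0.009], [0.092, 0.996, 0.001], [0.009, 0.001, -1.0]]
wrist_force: [-18.1, 1.9, 14.0]
opening: 0.006
gripper_force: 9.0
```

The drawer is at its hard stop (18 N, no movement), so it is home. I back off, rise, and go over the knob.

```bash
python3 -m inch '[[-1,[8,0,0],[0,0,0]],[-1,[15,0,0],[0,0,0]],[0,[12,0,-10],[0,0,0]],[0.2,[0,0,-40],[0,0,0]],[0.2,[0,0,-50],[0,0,0]],[0.2,[0,0,-50],[0,0,0]],[0.2,[0,0,-20],[0,0,0]],[0.2,[0,0,0],[0,0,0]]]'
python3 - <<'E'
from h import *
plan([.669,-.109,.25],84.77,5,0.2)
E
```

```text
time_s: 27.7
tool_pos: [0.5302, -0.1576, 0.2438]
tool_rot: [[-0.996, 0.093, 0.003], [0.093, 0.996, -0.001], [-0.003, -0.001, -1.0]]
wrist_force: [0.5, -0.4, -0.5]
opening: 0.563
gripper_force: 0.0
t 27.7 P [ 0.5302 -0.1576  0.2438] op 0.5633749348983447 F [ 0.5131 -0.4159 -0.5334] 
[[0.2,[-26.8,12.2,-1.2],[-0.000,0.001,-0.000]],[0.2,[-26.8,12.2,-1.2],[-0.000,0.001,-0.000]],[0.2,[-26.8,12.2,-1.2],[-0.000,0.001,-0.000]],[0.2,[-26.8,12.2,-1.2],[-0.000,0.001,-0.000]],[0.2,[-26.8,12.2,-1.2],[-0.000,0.001,-0.000]]]
```

```bash
python3 -m inch '[[0.2,[-15,7,0],[0,0,0]],[0.2,[-27,12,0],[0,0,0]],[0.2,[-30,14,0],[0,0,0]],[0.2,[-30,14,0],[0,0,0]],[0.2,[-22,10,0],[0,0,0]],[0.2,[-9,4,0],[0,0,0]],[0.2,[0,0,0],[0,0,0]],[0.2,[0,0,0],[0,0,0]],[0.2,[0,0,0],[0,0,0]]]'
python3 - <<'E'
from h import *
st=readout.read_state(); im=optics.get_image('wrist'); C=cam('wrist',st); print(st['tool_pos'])
np.save('w8.npy',im); np.save('w8s.npy',[st],allow_pickle=True)
p=proj(C,[.669,-.109,.149]); u=int(p[0])-67;v=int(p[1])-60; print(p,u,v)
a=cv2.resize(im[v:v+120,u:u+133],(532,480),interpolation=cv2.INTER_CUBIC)
t=optics.get_image('top'); np.save('t2.npy',t)
b=cv2.resize(t[145:225,285:330],(268,477),interpolation=cv2.INTER_CUBIC); b=np.vstack([b,np.zeros((3,268,3),np.uint8)])
save(np.hstack([a,b]),'k1.png',1)
E
```

```text
time_s: 28.82
tool_pos: [0.6667, -0.1093, 0.2428]
tool_rot: [[-0.996, 0.093, 0.0], [0.093, 0.996, -0.0], [-0.0, -0.0, -1.0]]
wrist_force: [0.1, 0.3, -0.2]
opening: 0.596
gripper_force: 0.0
[ 0.6667 -0.1093  0.2428]
[275.9457 212.9364] 208 152
```

View pics/k1.png

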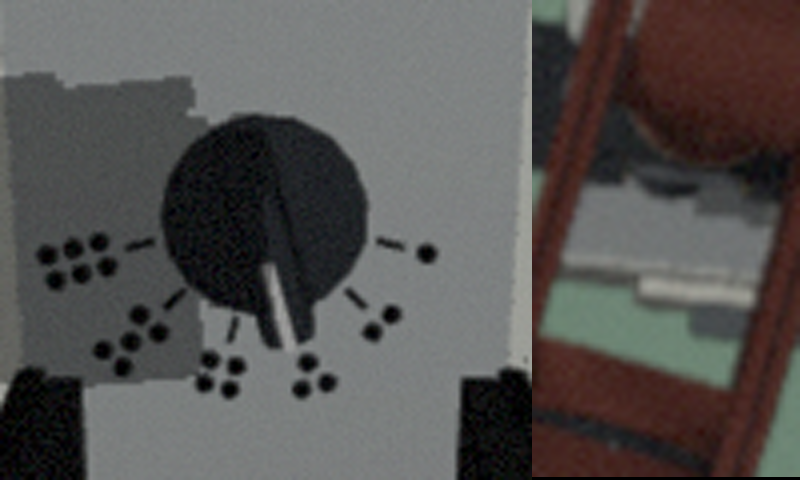

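The drawer panel lies against the case. The knob's pointer is at the three-dot mark, running from (268,265) to (290,350), 15° to the left of straight in. The skirt circle centres at about (265,213). The four-dot mark is 30° clockwise.

```bash
python3 - <<'E'
from h import *
C=cam('wrist',np.load('w8s.npy',allow_pickle=True)[0])
X=atz(C,208+265/4-.4,152+213/4-.4,.123); print('axis',X,X@ex,X@ey)
for q in((268,265),(290,350)):
    Y=atz(C,208+q[0]/4-.4,152+q[1]/4-.4,.149); print('ptr',Y,Y@ex-X@ex,Y@ey-X@ey)
c=X+.001*ex; plan([c[0],c[1],.17],99.77,3,0.2)
E
```

```text
axis [ 0.6698 -0.111   0.123 ] 0.677144435142086 -0.04949113069146646
ptr [ 0.6733 -0.1105  0.149 ] 0.003369364347244108 0.0007477643941376927
ptr [ 0.6932 -0.1076  0.149 ] 0.02290507455029478 0.005447441205787114
t 28.925 P [ 0.6669 -0.1092  0.243 ] op 0.6023810603892646 F [ 0.0463 -0.2757  0.8448] 
[[0.2,[-1.3,-0.5,24.3],[-0.000,0.000,-0.088]],[0.2,[-1.3,-0.6,24.3],[-0.000,0.000,-0.088]],[0.2,[-1.2,-0.7,24.3],[-0.000,0.000,-0.088]]]
```

```bash
python3 -m inch '[[0.2,[-1.3,-0.5,20],[0,0,-0.088]],[0.2,[-1.3,-0.6,27],[0,0,-0.088]],[0.2,[-1.2,-0.7,26],[0,0,-0.088]],[0.2,[0,0,0],[0,0,0]],[0.2,[0,0,0],[0,0,0]]]'
python3 - <<'E'
from h import *
c=L(.678,-.0495,.133); plan(c,99.77,3,0.2)
E
```

```text
time_s: 29.55
tool_pos: [0.6715, -0.111, 0.1709]
tool_rot: [[-0.986, -0.169, 0.001], [-0.169, 0.986, -0.0], [-0.001, -0.001, -1.0]]
wrist_force: [0.1, 0.0, 0.8]
opening: 0.601
gripper_force: 0.0
t 29.55 P [ 0.6715 -0.111   0.1709] op 0.6011038615974851 F [0.084  0.0326 0.7984] 
[[0.2,[0.3,0.0,12.6],[-0.000,0.000,-0.000]],[0.2,[0.3,0.0,12.6],[-0.000,0.000,-0.000]],[0.2,[0.3,0.0,12.6],[-0.000,0.000,-0.000]]]
```

```bash
python3 -m inch '[[0.2,[0.3,0,13],[0,0,0]],[0.2,[0.3,0,13],[0,0,0]],[0.2,[0.3,0,12],[0,0,0]],[0.2,[0,0,0],[0,0,0]],[-1,[0,0,0],[0,0,0]],[-1,[0,0,0],[0,0,0]],[-1,[0,0,0],[0,0,0]],[-1,[0,0,0],[0,0,0]],[-1,[0,0,0],[0,0,0]],[-1,[0,0,0],[0,0,0]]]'
```

```text
time_s: 30.8
tool_pos: [0.6704, -0.1115, 0.1318]
tool_rot: [[-0.985, -0.17, 0.001], [-0.17, 0.985, -0.001], [-0.0, -0.001, -1.0]]
wrist_force: [1.0, -2.6, -0.1]
opening: 0.134
gripper_force: 30.0
```

The bar is gripped (11.7 mm). I turn it 30° clockwise.

```bash
python3 -m inch '[[-1,[0,0,0],[0,0,0.06]],[-1,[0,0,0],[0,0,0.07]],[-1,[0,0,0],[0,0,0.07]],[-1,[0,0,0],[0,0,0.07]],[-1,[0,0,0],[0,0,0.07]],[-1,[0,0,0],[0,0,0.07]],[-1,[0,0,0],[0,0,0.07]],[-1,[0,0,0],[0,0,0.04]],[-1,[0,0,0],[0,0,0]],[-1,[0,0,0],[0,0,0]]]'
```

```text
time_s: 32.05
tool_pos: [0.6704, -0.1107, 0.1317]
tool_rot: [[-0.94, 0.341, 0.001], [0.341, 0.94, 0.0], [-0.0, 0.0, -1.0]]
wrist_force: [0.3, -0.3, 0.6]
opening: 0.13
gripper_force: 30.0
```

```bash
python3 -m inch '[[0.2,[0,0,0],[0,0,0]],[0.2,[0,0,0],[0,0,0]],[0.2,[0,0,0],[0,0,0]],[0.2,[0,0,-25],[0,0,0]],[0.2,[0,0,-40],[0,0,0]],[0.2,[0,0,-40],[0,0,0]],[0.2,[0,0,-5],[0,0,0]],[0.2,[0,0,0],[0,0,0]],[0.2,[0,0,0],[0,0,0]],[0.2,[0,0,0],[0,0,0]]]'
python3 - <<'E'
from h import *
st=readout.read_state(); im=optics.get_image('wrist'); C=cam('wrist',st); np.save('w9.npy',im)
g=im.min(2).astype(np.float32); c=L(.677,-.0495,.149)
def pv(G,C,a): 
    r=np.arange(.012,.021,.001); d=np.cos(np.radians(a))*ex+np.sin(np.radians(a))*ey
    uv=np.array([[proj(C,c+k*d) for k in r]],np.float32); return int(cv2.remap(G,uv[...,0],uv[...,1],cv2.INTER_LINEAR).mean())
C8=cam('wrist',np.load('w8s.npy',allow_pickle=True)[0]); g8=np.load('w8.npy').min(2).astype(np.float32)
A=range(-36,37,3); print(list(A)); print('before',[pv(g8,C8,a) for a in A]); print('after ',[pv(g,C,a) for a in A])
# drawer: pull front edge along x, top z .092
xs=np.arange(.555,.63,.003)
for y in(-.1085,):
    uv=np.array([[proj(C,L(x,y,.092)) for x in xs]],np.float32); print(uv[0,0],uv[0,-1]); print(cv2.remap(im.mean(2).astype(np.float32),uv[...,0],uv[...,1],cv2.INTER_LINEAR).astype(int))
E
```

```text
time_s: 33.3
tool_pos: [0.6694, -0.1106, 0.2396]
tool_rot: [[-0.94, 0.342, -0.003], [0.342, 0.94, 0.001], [0.003, -0.0, -1.0]]
wrist_force: [-0.6, -0.1, -0.5]
opening: 0.602
gripper_force: 0.0
[-36, -33, -30, -27, -24, -21, -18, -15, -12, -9, -6, -3, 0, 3, 6, 9, 12, 15, 18, 21, 24, 27, 30, 33, 36]
before [67, 71, 74, 69, 54, 47, 71, 79, 78, 75, 50, 22, 20, 30, 65, 119, 147, 138, 85, 40, 31, 27, 33, 45, 60]
after  [61, 45, 20, 13, 16, 33, 65, 91, 83, 55, 22, 13, 18, 33, 57, 73, 74, 73, 75, 71, 65, 47, 56, 68, 65]
[177.9266  84.3112] [203.4321 161.0301]
[[129 132 128 129 129 129 130 130 131 119  76  85  81  81  79  65 156 162
  159 154  98 151 130 123 121]]
```

The pointer has moved from +13° to −14.5°, the four-dot mark. The pull face sits at .583, 31 mm in front of the case seam at .615, so the drawer is home. I hand in.

```bash
python3 -c "
from cell import env
print(env.hand_in())"
```

```text
the job is handed in; nothing more can be done
None
```

Job handed in, verdict not shown: I set the thick cell on the balance, stood it in the drawer pocket, pushed the drawer home and turned the selector to four dots, with the camera and force readings agreeing at each step.

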